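# Shut the sample box and wedge up its levelling plate

### The job

Shut the blue lid of the loaded white box that stands on the hinged levelling plate. Then take the orange wedge by its grip block and, with it lying flat on the worktop, push its thin end straight in under the middle of the plate's front edge until the plate just lifts clear of its two black rest pads, a few millimetres (about 3, and at no time more than 6). Finish while still gripping the wedge there, with the plate's front carried by the wedge alone; leave the bottle, the jar and the stopper where they are.

Things in the scene. Friction and masses are not known exactly. Their poses are not given: they have to be found in the camera images.
- levelling_base: dark steel U-shaped base, fixed, 146x150 mm. Origin: its middle, on the worktop; +x from open front to hinge at the back. Two side rails (18 wide, 9 high, at y = -66 and +66, x = -71 to 75 mm), rear bar x = 61 to 75; between the rails is bare worktop, 114 mm wide. Black rest pad on each rail at x = -58, top at z = 12 mm. White box on the plate: base x = -41 to 63 mm, 120 wide, rim at z = 65 mm
- tilt_plate (a joint): tilt (rad) of the aluminium plate, 8 mm thick, 150 wide, about a pin at the back: base x = +68, z = 16 mm; front edge at base x = -75, 143 mm from the pin. 0: level, resting on both pads, underside 12 mm above the worktop; grows as the front rises, 0.007 rad per mm at the front edge. With the box it bears on the front edge with about 4 N
- plate_front (a point): middle of the lower front edge of the aluminium plate, where the wedge goes under: base x = -75, y = 0, z = 12 mm while the plate rests on its pads
- box_lid (a joint): opening (rad) of the blue lid (108x124x5 mm, plus a 40 mm wide, 10 mm long tab at the front edge), hinged on the far (+x) rim of the box. 0: shut, top face at z = 70 mm; grows as its front swings up and back. Stiff hinge: stays where left, 1 to 2 N on its front part move it. Starts at 0.6 to 1.1
- lid_hinge (a point): middle of the lid's hinged far edge, on its top face: base x = 63, z = 70 mm with the lid shut; its z axis is the outward normal of the lid's top face
- lid_front (a point): middle of the free front edge of the lid, on its top face, 108 mm from lid_hinge (without the tab)
- wedge: loose orange wedge, 116 mm long, 30 wide, 0.08 to 0.17 kg. Origin: underside, below the middle of the grip block; +x to the thin end. Block: x = -22 to 22 mm, 42 high, black ribs on both sides; grip across the 30 mm. Ramp falls straight from 21 mm high at x = 22 to 3 mm at x = 94 (1 in 4): meets the resting plate's edge 36 mm behind the tip; each 4 mm more lifts it 1 mm
- wedge_tip (a point): middle of the wedge's thin end, on its underside (wedge x = +94 mm)
- brown_bottle: small brown dropper bottle with black cap, 38 mm across, 85 mm high, loose; leave it alone. Origin: middle of its underside
- jar: white jar with blue screw cap, 52 mm across, 60 mm high, loose; leave it alone. Origin: middle of its underside
- stopper: grey rubber stopper, 34 mm across, 30 mm high, loose; leave it alone. Origin: middle of its underside
Not all that is in view belongs to the job. Of the things that look like the wedge, the larger one is meant.

How it is judged:
By the outcome, as a careful person would: the job done as asked, in the order asked, and still so for the second after the job is handed in, while the arm keeps its last pose, push and grip.
It also fails if it takes over 51 s, if anything falls off the work surface, if the arm or the gripper's body presses on something with over 40 N, if the wrist force passes 120 N, or if a joint passes its speed limit or range.

### The arm

A 6-joint arm with a two-finger parallel gripper is mounted at the origin on a cart in front of the work surface, level with it; the furniture and walls round the work are solid. World frame = base frame: x ahead of the robot, y to its left, z up, the work surface at z = 0. Lengths are in m, angles in rad, forces in N, time in s.
With the tool pointing down it reaches from about 0.2 to 0.875 m from the base axis. Payload 3.4 kg.
Tool frame: the origin (TCP) lies between the finger pads; the fingertips stand 25 mm ahead of it and the grasp point (between the pads) lies 6 mm ahead of it (r.nose_length is the z of the fingertips in the tool frame, in m); z points along the fingers, y is the line along which they close (so a half turn about z gives the same grasp; the last joint's range is limited). The gripper opens to 94 mm and grips with 3 to 60 N. Pads are 16 mm wide; open, the fingers measure 119 mm over their backs; the gripper's body (75 mm by 177 mm) begins 78 mm behind the grasp point.
Start: joints at [-1.258, 0.276, 1.505, -0, 1.361, -0.121], TCP at [0.242, -0.522, 0.23] pointing down, gripper open.
Joint ranges: [-2.89, 2.89], [-0.75, 2.08], [0.22, 2.7], [-1.18, 4.32], [0.11, 2.71], [-2.7, 2.7]. Speed limits (rad/s): [2.57, 2.57, 3.14, 3.14, 3.14, 3.14].

### API

Orientations are given as a unit quaternion [w, x, y, z].
In Python, from plant import r, gripper_to, inverse_kinematics, vision, models, telemetry gives the robot as it stands. Calls block until the motion is done:
- r.move_to(position, orientation): joint-space move of the TCP to a pose.
- r.move_l(position, rot=None, vel=0.15, guard=None): straight line of the TCP; rot=None keeps the orientation; vel is the mean speed in m/s. With guard (N) it stops when the force on the tool has changed by that much, and returns True; else False.
- r.movej(angles): joint-space move.
- gripper_to(opening, f_grip=None): finger opening in m; f_grip is the grip in N (None keeps the last); returns when the fingers have stopped.
- r.hold(seconds).
- inverse_kinematics(position, orientation): joint angles nearest the present ones, or None.
- vision.snapshot(name): name is "scene" or "side" or "wrist"; returns the picture (480x640x3 uint8, red, green, blue); there is no depth.
- vision.get_calibration(name): a dict with "fx", "fy", "cx", "cy" (pixels), "D" ([k1, k2, p1, p2, k3] as OpenCV has them; the pictures are not rectified), "position" and "orientation" of the camera in the world. Camera axes: x right, y down, z forward; pixel columns grow to the right and rows downward; lengths in m; the calibration is good to about 2 mm. A picture is of the moment at which its call begins: read the wrist's pose just before it. get_calibration takes no time and is no camera call; for the wrist camera it gives the pose at the moment of the call.
A pose or a line that the arm cannot do raises r.PlanningError and nothing moves.
- r.sign_off(): hands the job in; it is judged then, once.
Trained networks look in the newest picture that a camera, given by its name, has taken for a name from the list of things; names that differ only in an ending like _2 or _b are one class to them, and where a whole thing is asked for, a point or a joint stands for the part that bears it (a point fixed in the world has none). Each returns a list of dicts, best first, with "score" (0 to 1); they miss things now and then, are a little off and sometimes report something else, mostly with a low value. They report only what shows in the picture. A call takes as long as a camera call. They do not tell look-alikes from the thing itself.
- models.boxes_of(thing, camera): "at" ([x, y, z] in m, in world coordinates, good to about 4 mm: the middle of the surface that is visible of it).
- models.regions_of(thing, camera): "pixels" (480x640 bool, what is visible of it).
- models.mark_of(thing, camera): "at" ([x, y, z] in m, in world coordinates, good to about 4 mm: a listed point, or the origin of a listed thing).
Readings, each from a call of its own:
- telemetry.current_t(): time.
- telemetry.current_joints(): joint angles.
- telemetry.current_dq(): joint speeds.
- telemetry.current_joint_efforts(): joint torques, N m.
- telemetry.current_ee_pos(): TCP position.
- telemetry.current_tool_rot(): TCP orientation.
- telemetry.current_wrist_force(): force on the tool from outside, world axes, zero at the start.
- telemetry.current_torque(): the same for the moment, N m.
- telemetry.current_opening(): finger opening in m.
- telemetry.current_finger_force(): force on a finger pad.
Only numpy, scipy, OpenCV 4.12 (cv2) and the standard library are available. Lean on these libraries where they do the work, as an engineer would, in place of code of your own. Each camera call takes 0.05 s, during which the arm holds its last target. There are 200 camera calls.

## Working session

There is one attempt and no reset: what is moved stays moved. The work goes in short steps, each a Python script; the robot and the scene stay as the last script left them, time stands still between calls to the robot, and variables do not carry over. Pictures are saved under pics/ and viewed, at most 10 in all, crops included, and the job is handed in when it is done.

```bash
mkdir -p pics; cat > h.py <<'E'
import numpy as np, cv2
from plant import r, gripper_to, inverse_kinematics, vision, models, telemetry
def save(img,n): cv2.imwrite(f'pics/{n}.png',cv2.cvtColor(img,cv2.COLOR_RGB2BGR))
def f3(a): return np.round(np.asarray(a,float),4).tolist()
E
python3 - <<'E'
from h import *
a=vision.snapshot("scene");b=vision.snapshot("side")
save(a,'scene0');save(b,'side0')
for c in("scene","side"):
  k=vision.get_calibration(c);print(c,f3(k["position"]),f3(k["orientation"]),k["fx"])
  for n in("plate_front","lid_hinge","lid_front","wedge","wedge_tip","levelling_base","brown_bottle","jar","stopper"):
    print(n,[(f3(d["at"]),round(d["score"],2)) for d in models.mark_of(n,c)][:3])
print(telemetry.current_t(),telemetry.current_tool_rot())
E
```

```text
scene [-0.3292, -0.8728, 0.8025] [-0.4467, 0.7978, -0.3506, 0.2027] 564.529988575395
plate_front []
lid_hinge []
lid_front [([0.6157, -0.1994, 0.1406], 0.63), ([0.6327, 0.0808, -0.0035], 0.29)]
wedge [([0.4013, 0.0145, -0.0054], 0.58), ([0.4668, 0.1384, -0.0022], 0.57)]
wedge_tip [([0.4642, -0.0134, -0.0003], 0.73), ([0.5541, 0.103, -0.0006], 0.61)]
levelling_base []
brown_bottle [([0.6312, 0.0778, -0.0041], 0.75)]
jar [([0.5513, -0.3916, -0.0006], 0.94)]
stopper [([0.6249, 0.1733, -0.0057], 0.63)]
side [-0.0009, 0.783, 0.6565] [0.1318, -0.248, 0.829, -0.4837] 599.8391723860886
plate_front [([0.5536, -0.1943, 0.0126], 0.75)]
lid_hinge [([0.699, -0.2091, 0.0701], 0.65)]
lid_front [([0.6148, -0.2, 0.1436], 0.97)]
wedge [([0.3944, 0.0067, -0.0035], 0.98), ([0.4654, 0.1371, 0.0028], 0.97)]
wedge_tip [([0.5541, 0.1007, -0.0006], 0.94), ([0.4699, -0.0087, 0.0001], 0.59)]
levelling_base [([0.6308, -0.2072, 0.0014], 0.91)]
brown_bottle [([0.6279, 0.0767, 0.0009], 0.8)]
jar [([0.5521, -0.3922, 0.0032], 0.93), ([0.697, -0.2085, 0.0683], 0.34)]
stopper [([0.6277, 0.1672, 0.0026], 0.73)]
1.0 [7.60325089e-05 9.76572818e-01 2.15187187e-01 2.49407614e-05]
```

View pics/scene0.png

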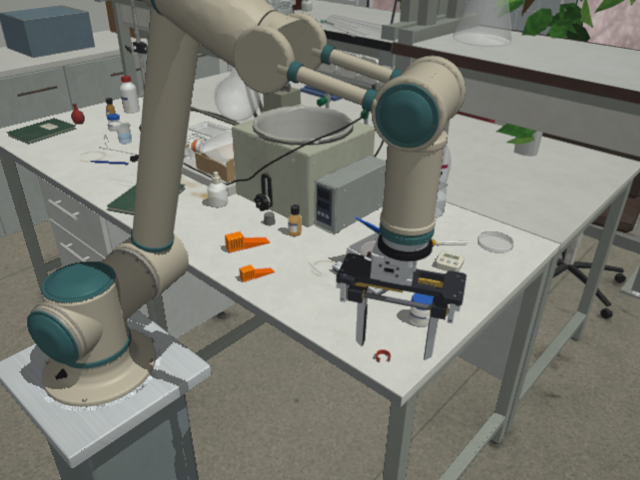

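View pics/side0.png

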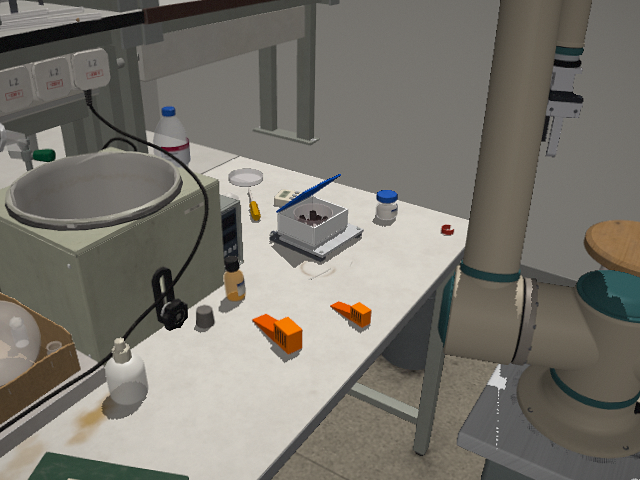

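```bash
python3 - <<'E'
from h import *
i=cv2.imread('pics/side0.png')[165:365,220:420]
cv2.imwrite('pics/crop1.png',cv2.resize(i,(600,600),interpolation=cv2.INTER_CUBIC))
E
```

```text
(no output)
```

View pics/crop1.png

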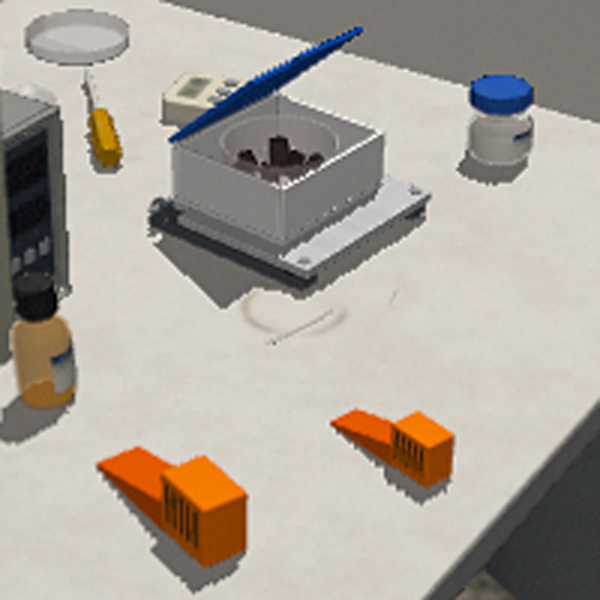

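```bash
cat >> h.py <<'E'
def down(y): 
    return np.array([0,np.cos(y/2),np.sin(y/2),0])
def marks(c,names):
    k=vision.snapshot(c)
    for n in names: print(c,n,[(f3(d["at"]),round(d["score"],2)) for d in models.mark_of(n,c)][:3])
    return k
B=("plate_front","lid_hinge","lid_front","levelling_base")
E
python3 - <<'E'
from h import *
p=[0.52,-0.19,0.30]
for y in(-.1,np.pi-.1):
  j=inverse_kinematics(p,down(y)); print(y, None if j is None else f3(j))
r.move_to(p,down(-.1)); gripper_to(0.0,10)
save(marks("wrist",B),'w1'); marks("scene",B); marks("side",B)
print(telemetry.current_t(),f3(telemetry.current_joints()),f3(vision.get_calibration("wrist")["position"]))
E
```

```text
-0.1 [-0.476, 0.2126, 1.4217, -0.0, 1.5073, 1.1948]
3.041592653589793 [-0.476, 0.2126, 1.4217, -0.0, 1.5073, -1.9468]
wrist plate_front [([0.551, -0.1905, 0.0162], 0.93)]
wrist lid_hinge [([0.6955, -0.2082, 0.065], 0.67), ([0.6295, 0.0775, 0.001], 0.29)]
wrist lid_front [([0.6148, -0.2022, 0.1386], 0.92)]
wrist levelling_base [([0.6292, -0.2034, -0.0004], 0.74)]
scene plate_front [([0.554, -0.1967, 0.0119], 0.86)]
scene lid_hinge [([0.6944, -0.2091, 0.0699], 0.69)]
scene lid_front []
scene levelling_base [([0.628, -0.2018, 0.0009], 0.56), ([0.4688, 0.1367, -0.0028], 0.5)]
side plate_front []
side lid_hinge [([0.6979, -0.208, 0.0675], 0.88)]
side lid_front [([0.6956, -0.207, 0.0676], 0.37)]
side levelling_base [([0.6308, -0.2044, -0.003], 0.91)]
4.775 [-0.476, 0.2125, 1.4217, 0.0, 1.5073, 1.1948] [0.6023, -0.1983, 0.4542]
```

View pics/w1.png

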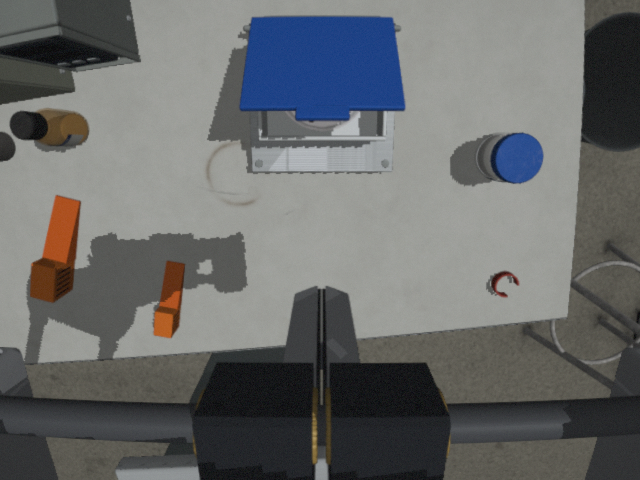

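```bash
cat >> h.py <<'E'
from scipy.spatial.transform import Rotation as Ro
def back(px,z,k):
    K=np.array([[k["fx"],0,k["cx"]],[0,k["fy"],k["cy"]],[0,0,1]])
    n=cv2.undistortPoints(np.array(px,float).reshape(-1,1,2),K,np.array(k["D"],float)).reshape(-1,2)
    q=k["orientation"]; R=Ro.from_quat([q[1],q[2],q[3],q[0]]).as_matrix()
    d=np.c_[n,np.ones(len(n))]@R.T; o=np.array(k["position"])
    return o+d*((z-o[2])/d[:,2])[:,None]
E
python3 - <<'E'
from h import *
k=vision.get_calibration("wrist"); i=cv2.imread('pics/w1.png')
g=cv2.GaussianBlur(cv2.cvtColor(i,cv2.COLOR_BGR2GRAY).astype(float),(3,3),0)
print(g[164:180,[262,300,340,380]].T.round().astype(int))
print(g[168,240:262].round().astype(int),g[160,240:262].round().astype(int)); print(g[168,385:405].round().astype(int))
P=back([[253,172],[394,171],[248,20],[398,30]],0.02,k);print(P)
# wedge bottom/top estimates
hsv=cv2.cvtColor(i,cv2.COLOR_BGR2HSV); m=((hsv[...,0]<15)&(hsv[...,1]>180)&(hsv[...,2]>60)).astype(np.uint8); m[:,140:]=0
c=max(cv2.findContours(m,0,2)[0],key=cv2.contourArea); print(cv2.approxPolyDP(c,2,True).reshape(-1,2).tolist())
E
```

```text
[[133 135 140 147 150 150 141 120 115 135 150 153 154 154 155 156]
 [180 179 178 177 176 173 160 132 112 120 142 154 156 158 158 157]
 [163 163 165 165 165 166 152 126 120 141 156 157 157 156 156 157]
 [153 156 157 158 159 159 147 126 115 125 144 155 157 158 158 158]]
[157 157 158 157 156 145 119  98  91  89  91 101 123 144 150 149 148 146
 144 143 146 149] [157 158 158 157 157 156 142 114  94  88  87  97 123 144 148 144 137 132
 128 129 131 134]
[144 150 156 158 159 157 149 141 145 152 153 153 154 154 154 154 154 154
 154 153]
[[ 0.56196981 -0.12157813  0.02      ]
 [ 0.5478685  -0.27138684  0.02      ]
 [ 0.71112514 -0.13734371  0.02      ]
 [ 0.68701354 -0.28382135  0.02      ]]
[[57, 196], [43, 258], [32, 264], [31, 295], [52, 301], [53, 297], [57, 298], [54, 297], [55, 279], [59, 275], [57, 277], [55, 274], [57, 270], [69, 264], [72, 267], [69, 275], [72, 274], [79, 203]]
```

```bash
python3 - <<'E'
from h import *
x,y=0.623,-0.203
r.move_to([x,y,0.205],down(-.097))
print(r.move_l([x,y,0.110],vel=0.08,guard=8), f3(telemetry.current_ee_pos()),f3(telemetry.current_wrist_force()))
print(r.move_l([x,y,0.085],vel=0.03,guard=6), f3(telemetry.current_ee_pos()),f3(telemetry.current_wrist_force()))
r.move_l([x,y,0.2],vel=0.2)
print(telemetry.current_t())
r.move_to([0.50,-0.19,0.24],down(-.097))
save(marks("wrist",B),'w2'); k=vision.get_calibration("wrist"); marks("side",B)
import pickle; pickle.dump(k,open('k2.p','wb'))
print(telemetry.current_t())
E
```

```text
False [0.6235, -0.2032, 0.1106] [0.6641, -0.6195, 0.3873]
True [0.6229, -0.2031, 0.0957] [-0.7435, 0.1616, 6.7446]
7.9583
wrist plate_front [([0.5522, -0.1918, 0.0171], 0.79)]
wrist lid_hinge []
wrist lid_front [([0.5854, -0.2003, 0.0682], 0.61)]
wrist levelling_base [([0.6327, -0.2033, -0.002], 0.61)]
side plate_front [([0.5552, -0.1933, 0.01], 0.73), ([0.5839, -0.1964, 0.0708], 0.7), ([0.6293, 0.0778, -0.0023], 0.22)]
side lid_hinge [([0.6945, -0.2091, 0.0684], 0.73)]
side lid_front [([0.5834, -0.1972, 0.0745], 0.83)]
side levelling_base [([0.6296, -0.2029, 0.0004], 0.86), ([0.6285, 0.1713, 0.0045], 0.3)]
9.0417
```

View pics/w2.png

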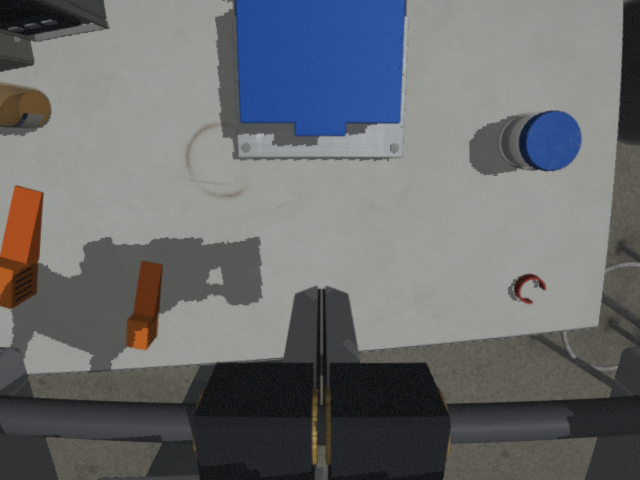

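```bash
python3 - <<'E'
from h import *
import pickle
k=pickle.load(open('k2.p','rb'));P=back([[237.5,157],[403.5,156]],0.02,k);m=P.mean(0);d=P[0]-P[1];print(P,m,np.linalg.norm(d),np.arctan2(-d[0],d[1]))
gripper_to(0.06,30)
a=-0.38;r.move_to([0.40,0.155,0.22],down(a))
save(marks("wrist",("wedge","wedge_tip")),'w3');k=vision.get_calibration("wrist");pickle.dump(k,open('k3.p','wb'))
marks("side",("wedge","wedge_tip"));marks("scene",("wedge","wedge_tip"))
print(telemetry.current_t(),f3(telemetry.current_joints()))
E
```

```text
[[ 0.5630905  -0.1199938   0.02      ]
 [ 0.54927602 -0.27028651  0.02      ]] [ 0.55618326 -0.19514015  0.02      ] 0.1509262691394968 -0.09165957228277714
wrist wedge [([0.3978, 0.0081, 0.0007], 0.91)]
wrist wedge_tip [([0.5569, 0.1005, 0.0036], 0.93), ([0.4661, -0.0099, -0.0], 0.69)]
side wedge [([0.3974, 0.0085, -0.0005], 0.96), ([0.4659, 0.1377, 0.0045], 0.8)]
side wedge_tip [([0.4673, -0.0077, -0.001], 0.76), ([0.5531, 0.1007, -0.0037], 0.63), ([0.6303, -0.2052, 0.0002], 0.63)]
scene wedge [([0.4667, 0.1385, -0.0031], 0.94), ([0.4001, 0.0109, -0.0045], 0.89)]
scene wedge_tip [([0.5532, 0.1043, -0.0004], 0.62), ([0.464, -0.0134, -0.0012], 0.61)]
11.8667 [0.2065, 0.0604, 1.805, -0.0, 1.2763, 2.158]
```

View pics/w3.png

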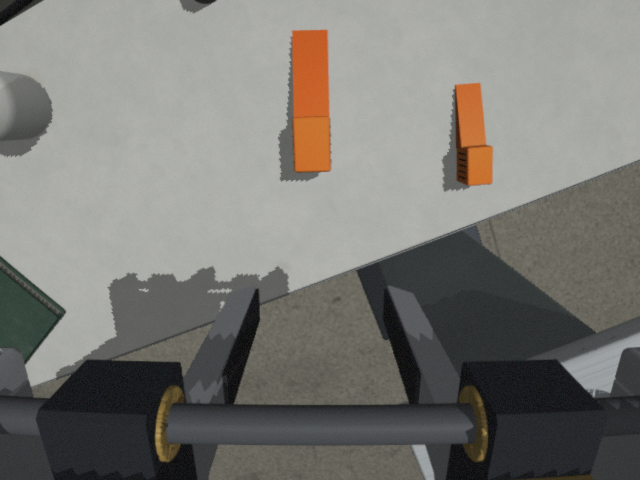

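```bash
python3 - <<'E'
from h import *
import pickle
k=pickle.load(open('k3.p','rb'))
T=back([[292.5,30],[327,30]],0.003,k);b=back([[293,117],[329.5,116.5],[330.5,171],[296,172]],0.042,k)
print(T,b); t=T.mean(0);o=b.mean(0);d=(t-o)[:2];a=np.arctan2(d[1],d[0]);print(o,t,np.linalg.norm(d),a)
E
```

```text
[[0.55975293 0.11601509 0.003     ]
 [0.54882381 0.08901279 0.003     ]] [[0.49183036 0.14124283 0.042     ]
 [0.48140717 0.1143949  0.042     ]
 [0.44126995 0.12942755 0.042     ]
 [0.45102519 0.15580533 0.042     ]]
[0.46638317 0.13521765 0.042     ] [0.55428837 0.10251394 0.003     ] 0.09379156146253959 -0.3561676550569602
```

```bash
python3 - <<'E'
from h import *
import pickle
a=-0.36;x,y=0.4665,0.136
r.move_to([x,y,0.10],down(a)); r.move_l([x,y,0.030],vel=0.08,guard=8)
print(f3(telemetry.current_ee_pos())); gripper_to(0.02,40)
print(telemetry.current_opening(),telemetry.current_finger_force(),f3(telemetry.current_ee_pos()))
r.move_l([x,y,0.13],vel=0.12)
u=np.array([np.cos(-.094),np.sin(-.094)]);f=np.array([0.5555,-0.1955]);p=f-(0.094+.025)*u
r.move_to([*p,0.10],down(-.094))
print(telemetry.current_opening(),f3(telemetry.current_wrist_force()))
r.move_l([*p,0.032],vel=0.08); print(f3(telemetry.current_wrist_force()))
print(r.move_l([*p,0.0285],vel=0.01,guard=3),f3(telemetry.current_ee_pos()),f3(telemetry.current_wrist_force()))
save(vision.snapshot("wrist"),'w4');k=vision.get_calibration("wrist");pickle.dump(k,open('k4.p','wb'))
for n in("wedge_tip","wedge","plate_front"): print(n,[f3(d["at"]) for d in models.mark_of(n,"wrist")])
marks("side",("wedge_tip","wedge","plate_front"))
print(telemetry.current_t(),f3(telemetry.current_joints()))
E
```

```text
[0.4669, 0.1361, 0.0304]
0.0296556996162459 39.98224854469299 [0.4666, 0.1361, 0.0301]
0.029981417039445173 [0.6955, 0.0811, -1.8726]
[0.2936, 0.6771, -1.6955]
True [0.4375, -0.1846, 0.0302] [1.2161, -0.0245, 4.593]
wedge_tip [[0.533, -0.1949, 0.0011]]
wedge [[0.437, -0.1836, 0.001]]
plate_front [[0.555, -0.1937, 0.014]]
side wedge_tip [([0.4663, -0.0109, 0.0019], 0.96), ([0.5273, -0.1977, 0.001], 0.65)]
side wedge [([0.4392, -0.1807, 0.0004], 0.91), ([0.396, 0.0084, -0.0023], 0.64)]
side plate_front [([0.5522, -0.1964, 0.0115], 0.7)]
18.0 [-0.546, 0.3366, 2.0011, -0.0, 0.8026, 1.1188]
```

View pics/w4.png

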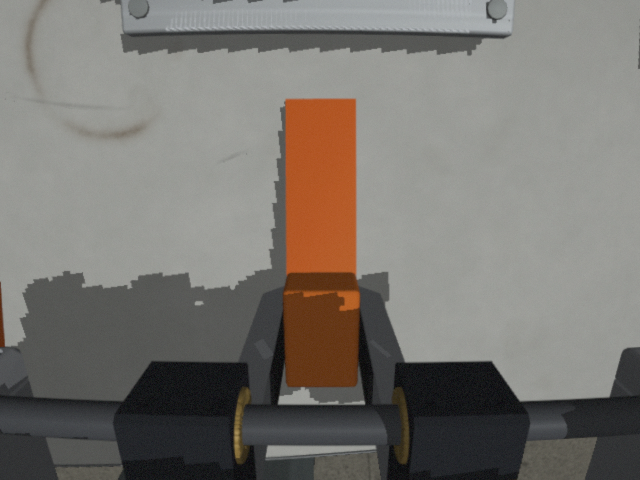

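```bash
python3 - <<'E'
from h import *
import pickle
k=pickle.load(open('k4.p','rb'))
i=cv2.imread('pics/w4.png',0);print(i[22:46,[200,320,440]].T.tolist())
T=back([[285,98.5],[356,98.5]],0.003,k)
u=np.array([np.cos(-.094),np.sin(-.094)]);v=np.array([-u[1],u[0]]);f=np.array([0.5555,-0.1955])
c=lambda P:[f3([(p[:2]-f)@u,(p[:2]-f)@v]) for p in P]
print(c(T),c(back([[123,36],[512,35],[320,36.5]],0.012,k)),c(back([[121,29],[512,26]],0.02,k)))
E
```

```text
[[156, 155, 157, 157, 158, 174, 169, 133, 108, 72, 54, 52, 59, 77, 85, 86, 83, 85, 85, 85, 84, 85, 84, 83], [160, 161, 162, 164, 162, 149, 158, 126, 80, 56, 50, 62, 79, 87, 89, 85, 85, 87, 85, 85, 86, 87, 88, 87], [168, 172, 169, 171, 171, 170, 168, 168, 172, 144, 105, 64, 52, 55, 78, 83, 83, 82, 87, 83, 83, 86, 86, 87]]
[[-0.0245, 0.0149], [-0.0245, -0.0154]] [[0.0004, 0.0789], [0.0006, -0.077], [-0.0015, -0.0]] [[0.0013, 0.0758], [0.0021, -0.0731]]
```

```bash
cat >> h.py <<'E'
U=np.array([np.cos(-.094),np.sin(-.094)]);P0=np.array([0.5555,-0.1955])-(0.094+.0245)*U
def go(s,z=0.0302,vel=0.03):
    g=r.move_l([*(P0+s*U),z],vel=vel,guard=15)
    w=np.array(telemetry.current_wrist_force());e=np.array(telemetry.current_ee_pos())
    print(s,g,f3([(e[:2]-P0)@U,e[2]]),f3([w[:2]@U,w[2]]),round(telemetry.current_opening(),4))
    return g
E
python3 - <<'E'
from h import *
for s in (.02,.04,.052,.055,.058,.060,.062,.064,.066): 
    if go(s): break
print(telemetry.current_t())
save(vision.snapshot("side"),'s5');print(models.mark_of("plate_front","side"))
save(vision.snapshot("wrist"),'w5')
E
```

```text
0.02 False [0.0202, 0.0301] [-0.2647, 0.4021] 0.0297
0.04 False [0.0405, 0.0302] [-0.3738, -0.391] 0.0303
0.052 False [0.0527, 0.0302] [-0.6102, -0.9651] 0.0298
0.055 False [0.0553, 0.0302] [0.3171, -0.4271] 0.0298
0.058 False [0.0585, 0.0302] [0.6205, -0.7448] 0.0294
0.06 False [0.06, 0.0302] [0.2631, -0.6902] 0.0297
0.062 False [0.0604, 0.0302] [-4.9469, 2.9861] 0.0297
0.064 False [0.0607, 0.0302] [-8.8382, 6.5176] 0.0299
0.066 False [0.061, 0.0301] [-11.1073, 8.97] 0.0302
21.7167
[{'at': [0.5547, -0.1966, 0.014], 'score': 0.59}]
```

```bash
python3 - <<'E'
from h import *
for s,z in ((.066,.0315),(.066,.033),(.066,.0345)): 
    go(s,z)
    if telemetry.current_wrist_force()[2]<-0.5: break
print(telemetry.current_t())
a=cv2.imread('pics/w5.png');b=cv2.imread('pics/s5.png')[165:365,220:420]
cv2.imwrite('pics/c5.png',np.hstack([a[:300,100:500],cv2.resize(b,(300,300),interpolation=2)]))
E
```

```text
0.066 False [0.0619, 0.0302] [-7.3377, -1.3856] 0.03
22.1167
```

View pics/c5.png

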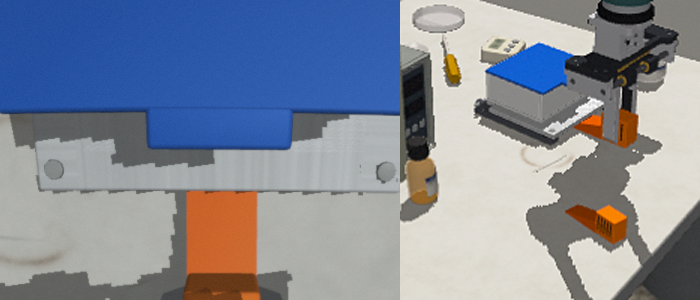

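```bash
cat >> h.py <<'E'
def push(s,z,goal,tmax):
    t0=telemetry.current_t()
    while telemetry.current_t()-t0<tmax:
        e=np.array(telemetry.current_ee_pos()); a=(e[:2]-P0)@U
        if a>=goal: break
        wz=telemetry.current_wrist_force()[2]
        if wz>1: z+=0.0006
        elif wz<-1.5: z-=0.0006
        s=min(s+0.001,a+0.006)
        go(s,z)
    print('z',z,'s',s,telemetry.current_t()); return s,z
E
python3 - <<'E'
from h import *
push(.066,.0315,.066,5)
E
```

```text
0.067 False [0.062, 0.0303] [-9.4467, 1.8411] 0.0298
0.06795012999316793 False [0.0635, 0.0304] [-7.0048, -3.8414] 0.0297
0.06895012999316794 False [0.0635, 0.0303] [-10.6908, 2.1877] 0.0294
0.0695344566923921 False [0.0649, 0.0304] [-6.5177, -2.4465] 0.0297
0.0705344566923921 False [0.065, 0.0303] [-10.5495, 2.4592] 0.0296
0.07095397432200458 False [0.0663, 0.0304] [-6.3415, -2.8999] 0.03
z 0.032100000000000004 s 0.07095397432200458 23.6167
```

```bash
python3 - <<'E'
from h import *
s,z=push(.071,.0321,.0717,7)
r.hold(0.3)
go(s-0.002,0.0312)
r.hold(0.5); go(s-0.002,0.0312)
save(vision.snapshot("side"),'s6');print([(f3(d["at"]),d["score"]) for d in models.mark_of("plate_front","side")])
save(vision.snapshot("wrist"),'w6')
print(telemetry.current_t())
a=cv2.imread('pics/w6.png');b=cv2.imread('pics/s6.png')[185:265,260:360];b0=cv2.imread('pics/s5.png')[185:265,260:360]
f=lambda x:cv2.resize(x,(400,300),interpolation=2)
cv2.imwrite('pics/c6.png',np.vstack([np.hstack([f(b0),f(b)]),np.hstack([a[:300,100:500],cv2.imread('pics/w5.png')[:300,100:500]])]))
E
```

```text
0.072 False [0.0663, 0.0303] [-10.0217, 2.4377] 0.0298
0.07230779826009681 False [0.0676, 0.0303] [-6.7772, -3.7855] 0.0299
0.07330779826009681 False [0.0677, 0.0303] [-10.041, 2.1698] 0.0299
0.07366305414604149 False [0.069, 0.0303] [-6.1548, -3.1312] 0.0296
0.07466305414604149 False [0.069, 0.0302] [-10.9067, 2.6814] 0.0295
0.0750331237807266 False [0.0704, 0.0303] [-6.0293, -2.9003] 0.0298
0.0760331237807266 False [0.0705, 0.0303] [-9.2875, 2.4819] 0.0294
0.07645098928718479 False [0.0719, 0.0303] [-5.8914, -3.0815] 0.0296
z 0.0321 s 0.07645098928718479 25.6167
0.07445098928718479 False [0.0718, 0.0301] [-5.6408, -2.9728] 0.0299
0.07445098928718479 False [0.0718, 0.0301] [-5.8849, -3.3857] 0.03
[([0.5554, -0.1948, 0.0153], 0.66)]
27.0667
```

View pics/c6.png

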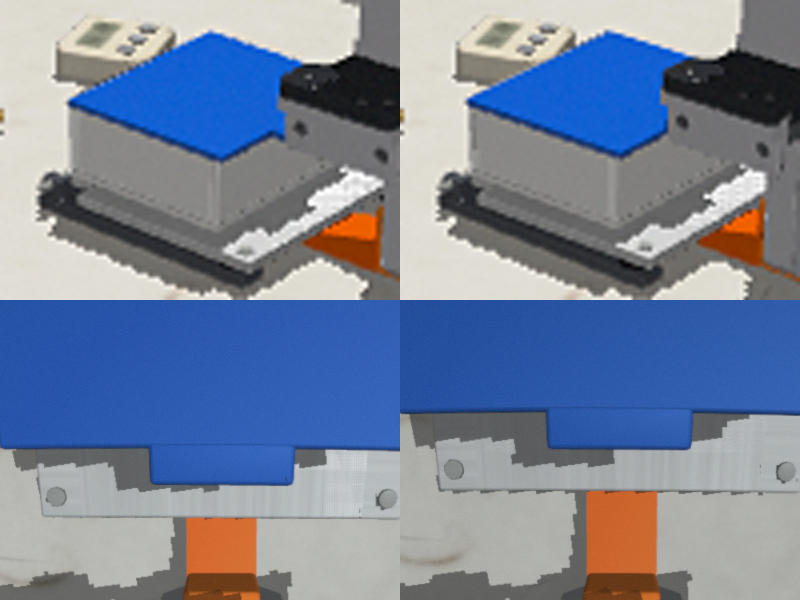

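```bash
python3 - <<'E'
from h import *
go(.0745,.0306); r.hold(0.5); go(.0745,.0306)
print([(f3(d["at"]),d["score"]) for d in (vision.snapshot("scene") is not None and models.mark_of("plate_front","scene"))], telemetry.current_finger_force())
r.sign_off()
E
```

```text
0.0745 False [0.0718, 0.0301] [-6.1714, 0.6611] 0.0295
0.0745 False [0.0718, 0.0301] [-5.5471, 0.3465] 0.0298
[] 39.997884035110474
the job is handed in; nothing more can be done
```

The job is handed in: the blue lid is shut and the larger orange wedge lies flat, still gripped at about 40 N, under the middle of the plate's front edge. By my estimate it lifts the plate about 3 mm: 11.6 mm of travel past first contact on the 1-in-4 ramp. The pictures show the plate raised, but they don't measure the lift that finely. The bottle, the jar and the stopper were not touched.

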